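# Lock a toner cartridge into its stripping jig

## Task

Take the green-handled flat-sided spindle out of its blue rack, turn it to match the oblong hole in the jig's aluminium block and thread it down until its collar sits on the block. Then pick up the mallet and knock the slanting red-capped sprung pin down with brisk blows (not a slow push, and not with the fingers), the mallet tilted so that its face meets the cap squarely, until the cap rests on its sleeve, and put the mallet back on the black rubber mat. Leave the spare cartridge, the spray can and the gear bin where they are.

Things in the scene. Friction and masses are not known exactly. Their poses are not given: they have to be found in the camera images.
- hole (a point): Centre of the mouth of the oblong hole in the fixed jig's aluminium block, 72 mm above the bench, level with the block's top. z up, x the hole's long way: 20.5 mm along x, 14.5 mm along y, chamfered, 62 mm deep. A black cartridge lies in the jig 45 to 135 mm to +x, lower than the mouth. To -x the pin's slanting sleeve leaves the block's top about 16 mm from this point, leaning away.
- spindle_grip (a point): Centre of the spindle's green upright grip: 30 mm (x), 14 mm (y, pinch across this), 36 mm high; z up. The dark collar's underside is 24 mm below. Under it a steel shank 18 mm (x) by 12 mm (y) reaches 84 mm below this point, with a notch for the pin in each narrow side. A half turn makes no difference. About 160 g. It hangs loosely by its collar (28 x 20 mm) in the rack and lifts straight out.
- rack: Blue block 70 x 60 x 64 mm with a through slot that holds the spindle; fixed to the bench. Origin under its centre on the bench, z up. Rack and mat may change sides.
- pin (a joint): How far the pin is down its axis, m: near 0 as found, 0.014 home with the cap on the sleeve. Friction holds it where it is left, a light spring works against the blow; about 8 to 12 N moves it. A brisk blow moves the pin faster than 0.04 m/s, as a mallet at 0.1 m/s or more does. When down, its nose blocks the hole, so the spindle goes in first.
- pin_cap (a point): Centre of the top face of the red pin cap (20 mm across, 8 mm thick); moves with the pin. z is the pin's axis, outwards: 26 degrees from vertical, leaning from the hole to the jig's -x side (towards the robot). It goes 14 mm along -z to come home on the fixed dark sleeve (22 mm thick).
- mallet_grip (a point): Where the mallet's wooden handle is best gripped, 42 mm from the head's axis. Handle 24 mm wide (y), 22 mm deep (z), running 130 mm along -x from the head. z is along the head, up as found: the mallet stands on one face, handle level, this point 32 mm above the mat. About 320 g.
- mallet_head (a point): Centre of the mallet's head: 40 x 40 mm, 64 mm from face to face along z, orange faces 38 mm square; so the lower face lies 32 mm below along -z. Same axes as mallet_grip; the handle points to -x.
- mallet: The whole mallet; origin at the centre of its lower face, z along the head, handle to -x.
- mat: Black rubber mat, 140 mm (x) by 180 mm (y), 4 mm thick, fixed; origin at the centre of its underside on the bench. The mallet stands on it at the start.
- spare_center (a point): Centre of a loose spare cartridge, black with a yellow strip, 70 x 160 x 50 mm. Leave alone.
- can_center (a point): Half-way up a loose spray can with a blue label, 52 mm thick, 130 mm tall. Leave alone.
- gearbin_center (a point): Centre of a loose grey bin with small gears, 100 x 75 x 40 mm. Leave alone.
Not all that is in view belongs to the job. Of the things that look like the mallet, take the one that is farthest to the robot's right at the start.

How it is judged:
By the outcome, as a careful person would: the job done as asked, in the order asked, and still so for the second after the job is handed in, with the robot touching nothing.
It also fails if it takes over 64 s, if anything falls off the work surface, if the arm or the gripper's body presses on something with over 40 N, if the wrist force passes 120 N, or if a joint passes its speed limit or range.

## Robot

A 7-joint arm with a two-finger parallel gripper is mounted at the origin on the work surface. World frame = base frame: x ahead of the robot, y to its left, z up, the work surface at z = 0. Lengths are in m, angles in rad, forces in N, time in s.
With the tool pointing down it reaches from about 0.425 to 0.875 m from the base axis. Payload 4.7 kg.
Tool frame: the origin (TCP) lies at the very end of the fingers, on their centre line; the grasp point (between the pads) lies 19 mm behind it; z points along the fingers, y is the line along which they close (so a half turn about z gives the same grasp; the last joint's range is limited). The gripper opens to 87 mm and grips with 3 to 60 N. Pads are 19 mm wide; open, the fingers measure 117 mm over their backs; the gripper's body (75 mm by 190 mm) begins 51 mm behind the grasp point.
Start: joints at [-1.296, 0.321, -0.07, 1.45, 0.023, 1.371, -0.057], TCP at [0.168, 0.628, 0.223] pointing down, gripper open.
Joint ranges: [-2.86, 2.86], [-0.3, 2.09], [-1.38, 1.24], [0.06, 2.45], [-1.56, 4.7], [0.09, 2.05], [-2.69, 2.69]. Speed limits (rad/s): [2.57, 2.57, 3.14, 3.14, 3.14, 3.14, 3.14].

## Interface

Orientations are given as a rotation vector (axis times angle).
In Python, from bench import ctrl gives the robot as it stands.
- The arm moves only by the shell command python3 -m jog 'ROWS' [FORCE]. ROWS is JSON, a list that holds one entry, the list of rows, each a list of 7 numbers: the shift along the tool's x, y, z in mm, then the turn, a rotation vector about the tool's x, y, z in degrees, then the finger opening in mm, from 0 to 87. A call has 1 to 10 rows; each row is the pose to reach, as a shift and turn from the pose commanded when the call began, along the tool's axes at that moment; what a row does not reach only later rows make up. A row lasts 1/10 s, in which the tool goes at most 50 mm and 8.59 degrees, less where a joint would pass 70% of its speed; a pose out of reach is approached as far as the arm can. A call with a gripper value outside its range is refused whole. The fingers move at their own pace and stop on an object; FORCE is the grip in N (left out, the last holds). Time passes only in rows, so rows that repeat a pose let the fingers close. It gives the time, the measured TCP pose, the force, the opening and the grip force at its end, in the units of the state.
- ctrl.get_state(): the state, without advancing time (a new reading comes with each control period).
- ctrl.get_image(name): name is "side" or "top" or "wrist"; returns a dict with "image" (420x560x3 uint8, red, green, blue), "depth" (420x560 float32, m along the optical axis (not along the pixel's ray), 0 where there is no reading), "fov_y" (degrees; the focal length in pixels is half the picture's height over the tangent of half this angle, whatever the lens; pixels are square), "cx", "cy" (the principal point, pixels), "rvec" (rotation vector, rad) and "tvec" (3), from world to camera coordinates, as OpenCV has them. Camera axes: x right, y down, z forward; pixel columns grow to the right and rows downward; lengths in m; the calibration is good to about 2 mm. A picture is of the moment at which its call begins.
- ctrl.close_job(): hands the job in; it is judged then, once.
The state is a dict: "time": time; "joint_positions": joint angles; "qd": joint speeds; "joint_torque": joint torques, N m; "position": TCP position; "tool_rot": TCP orientation; "ft_force": force on the tool from outside, world axes, zero at the start; "torque": the same for the moment, N m; "grip_width": opening from 0.0 (shut) to 1.0 (fully open); "grip_force": force on a finger pad.
Only numpy, scipy, OpenCV 4.12 (cv2) and the standard library are available. Lean on these libraries where they do the work, as an engineer would, in place of code of your own. Each camera call takes 0.05 s, during which the arm holds its last target. There are 200 camera calls.

## Working session

There is one attempt and no reset: what is moved stays moved. The work goes in short steps, Python scripts to look and compute and a shell command to move; the robot and the scene stay as the last step left them, time stands still between calls to the robot, and variables do not carry over. Pictures are saved under pics/ and viewed, at most 11 in all, crops included, and the job is handed in when it is done.

```bash
ls; mkdir -p pics; cat > h.py <<'E'
import numpy as np, cv2
from bench import ctrl
from scipy.spatial.transform import Rotation as R
def grab(n):
    d=ctrl.get_image(n); h=d['image'].shape[0]
    d['f']=h/2/np.tan(np.radians(d['fov_y'])/2)
    d['R']=R.from_rotvec(np.array(d['rvec']).ravel()).as_matrix(); d['t']=np.array(d['tvec']).ravel()
    return d
def ray(d,u,v):
    c=-d['R'].T@d['t']; r=d['R'].T@np.array([(u-d['cx'])/d['f'],(v-d['cy'])/d['f'],1.]); return c,r
def onz(d,u,v,z):
    c,r=ray(d,u,v); return c+r*(z-c[2])/r[2]
def cloud(d):
    v,u=np.mgrid[:d['depth'].shape[0],:d['depth'].shape[1]]
    z=d['depth']; P=np.stack([(u-d['cx'])/d['f']*z,(v-d['cy'])/d['f']*z,z],-1)
    return (P-d['t'])@d['R']
def save(d,n,box=None,s=1):
    im=d['image'][...,::-1]
    if box: im=im[box[1]:box[3],box[0]:box[2]]
    cv2.imwrite('pics/'+n,cv2.resize(im,None,fx=s,fy=s,interpolation=cv2.INTER_CUBIC))
def proj(d,p):
    q=d['R']@np.array(p)+d['t']; return q[:2]/q[2]*d['f']+[d['cx'],d['cy']]
E
python3 - <<'E'
from h import *
import pickle
for n in('top','side'):
    d=grab(n); save(d,n+'0.png'); pickle.dump(d,open(n+'0.pkl','wb')); print(n,d['fov_y'],d['cx'],d['cy'],-d['R'].T@d['t'],d['R'].round(2).tolist())
s=ctrl.get_state(); print(s)
E
```

```text
pics
top 47.619855285024634 277.2864968674107 210.71131436877906 [ 0.29756802 -0.03100356  1.43751169] [[-0.02, -1.0, 0.0], [-0.99, 0.02, -0.14], [0.14, -0.01, -0.99]]
side 44.115053283782196 281.78887051543364 212.80157997988115 [0.44984803 1.0317246  1.10590834] [[-1.0, -0.02, -0.01], [-0.0, 0.7, -0.72], [0.02, -0.72, -0.7]]
{'time': 0.1, 'joint_positions': array([-1.2959413 ,  0.32171623, -0.07008354,  1.45154679,  0.02264868,
        1.37078761, -0.05689235]), 'qd': array([ 0.0014171 , -0.00283698,  0.00103919, -0.0021249 , -0.0009422 ,
        0.00023953, -0.00062684]), 'joint_torque': array([-4.72512602e-04, -4.92570448e+01, -4.05850746e-01, -3.13400817e+01,
       -6.42899587e-02,  3.95216479e-02,  5.73187049e-05]), 'position': array([0.16751535, 0.62753948, 0.2215952 ]), 'tool_rot': array([-4.08355029e-01, -3.11486114e+00,  2.62335604e-03]), 'ft_force': array([-0.19164855,  0.19196941,  0.0925948 ]), 'torque': array([-0.06845733,  0.00873136,  0.02084808]), 'grip_force': 0.0, 'grip_width': 0.9938742678465335}
```

View pics/top0.png

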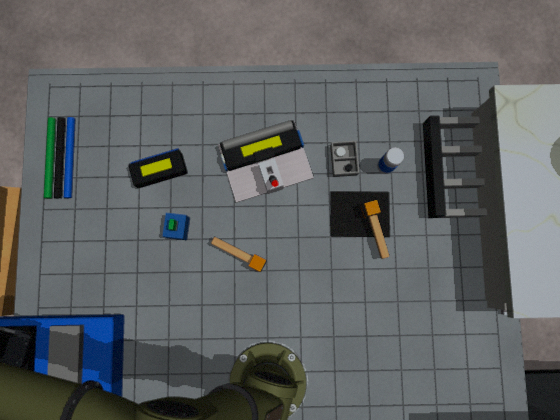

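View pics/side0.png

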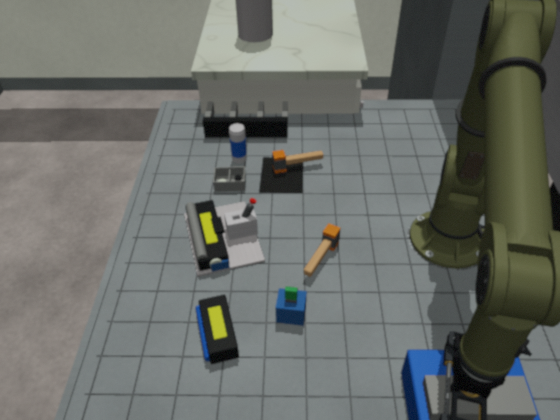

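The top view shows the rack with the spindle at about (173,225), the jig block at (270,175) with its red cap at (275,183), and the mallet on the mat at (372,208). The mallet at (257,263) is a decoy, because it is less far to the right. The side view agrees.

```bash
python3 - <<'E'
from h import *
import pickle
D={n:pickle.load(open(n+'0.pkl','rb')) for n in('top','side')}
rng={'green':((40,120,60),(80,255,255)),'blue':((100,150,60),(125,255,255)),'red':((0,170,90),(4,255,255)),'yellow':((24,120,100),(35,255,255)),'orange':((5,190,150),(18,255,255))}
def mask(d,c):
    return cv2.inRange(cv2.cvtColor(d['image'],cv2.COLOR_RGB2HSV),*rng[c])
for n,d in D.items():
    for c,z in(('green',.09),('red',.14),('blue',.064),('yellow',.06),('orange',.068)):
        for k in cv2.findContours(mask(d,c),0,1)[0]:
            if cv2.contourArea(k)<12: continue
            r=cv2.minAreaRect(k); B=[onz(d,*b,z) for b in cv2.boxPoints(r)]
            e=[B[1]-B[0],B[2]-B[1]]; e.sort(key=np.linalg.norm)
            p=onz(d,*r[0],z)
            if p[0]<.3 or abs(p[1])>.55: continue
            print(n,c,np.round(r[0]),p.round(3),'L',[round(np.linalg.norm(x),3) for x in e],'yaw long',round(np.degrees(np.arctan2(e[1][1],e[1][0])),1))
d=D['top'];save(d,'jig_top.png',(200,110,330,210),6)
P=cloud(d)
# height-based blobs: handle of mallet; block top
for nm,(x0,y0,x1,y1),(a,b) in(('block',(240,155,300,195),(.066,.078)),('rack',(160,210,192,242),(.058,.070))):
    q=P[y0:y1,x0:x1].reshape(-1,3); q=q[(q[:,2]>a)&(q[:,2]<b)]
    if len(q)>5:
        r=cv2.minAreaRect((q[:,:2]*1000).astype(np.float32)); print(nm,len(q),q.mean(0).round(3),r)
E
```

```text
top green [171. 224.] [0.454 0.265 0.09 ] L [np.float64(0.014), np.float64(0.029)] yaw long -7.3
top red [274. 183.] [ 0.558 -0.031  0.14 ] L [np.float64(0.014), np.float64(0.017)] yaw long 179.0
top blue [174. 226.] [0.452 0.262 0.064] L [np.float64(0.062), np.float64(0.071)] yaw long -7.2
top blue [154. 156.] [0.661 0.324 0.064] L [np.float64(0.005), np.float64(0.141)] yaw long -74.0
top blue [300. 138.] [ 0.708 -0.11   0.064] L [np.float64(0.006), np.float64(0.045)] yaw long -162.0
top yellow [156. 167.] [0.629 0.319 0.06 ] L [np.float64(0.03), np.float64(0.089)] yaw long -73.7
top yellow [261. 146.] [0.688 0.007 0.06 ] L [np.float64(0.031), np.float64(0.119)] yaw long -73.1
top orange [257. 262.] [0.341 0.023 0.068] L [np.float64(0.033), np.float64(0.035)] yaw long -30.6
top orange [372. 207.] [ 0.496 -0.314  0.068] L [np.float64(0.034), np.float64(0.035)] yaw long -74.3
side green [290. 293.] [0.455 0.266 0.09 ] L [np.float64(0.027), np.float64(0.036)] yaw long 89.8
side blue [202. 333.] [0.66  0.363 0.064] L [np.float64(0.012), np.float64(0.152)] yaw long 105.7
side blue [290. 
[... 246 characters left out ...]
, np.float64(0.082)] yaw long 97.7
side yellow [217. 322.] [0.63  0.329 0.06 ] L [np.float64(0.034), np.float64(0.094)] yaw long 104.9
side yellow [208. 227.] [0.688 0.015 0.06 ] L [np.float64(0.035), np.float64(0.126)] yaw long 106.1
side orange [332. 230.] [0.342 0.032 0.068] L [np.float64(0.033), np.float64(0.035)] yaw long 154.5
side orange [279. 154.] [ 0.496 -0.31   0.068] L [np.float64(0.029), np.float64(0.033)] yaw long -164.8
block 367 [ 0.602 -0.02   0.072] ((606.6556396484375, -18.480712890625), (101.21580505371094, 49.68785095214844), 16.8228816986084)
rack 407 [0.452 0.26  0.064] ((453.38299560546875, 261.8410339355469), (61.54100036621094, 70.34700775146484), 82.99681854248047)
```

View pics/jig_top.png

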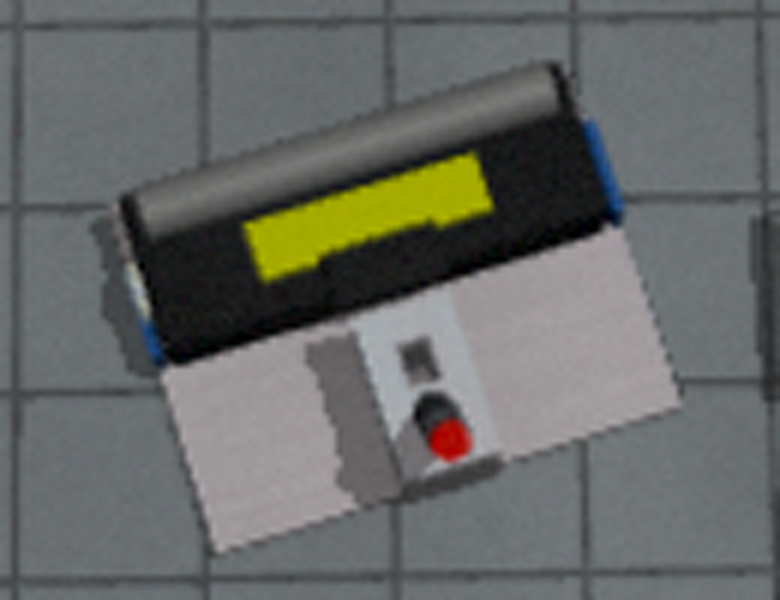

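```bash
cat >> h.py <<'E'
def down(yaw_y):  # tool pointing down, tool y axis at world angle yaw_y (deg)
    a=np.radians(yaw_y); y=np.array([np.cos(a),np.sin(a),0]); z=np.array([0,0,-1.]); return np.stack([np.cross(y,z),y,z],1)
def go(p,Rt):
    s=ctrl.get_state(); R0=R.from_rotvec(s['tool_rot']).as_matrix()
    dp=R0.T@(np.array(p)-s['position'])*1000; w=np.degrees(R.from_matrix(R0.T@Rt).as_rotvec())
    print('row',dp.round(1).tolist(),w.round(1).tolist(),'n>=',max(np.linalg.norm(dp)/50,np.linalg.norm(w)/8.59).round(1))
E
python3 - <<'E'
from h import *
go([.454,.265,.23],down(82.8))
import pickle
d=pickle.load(open('top0.pkl','rb'))
print('hole',onz(d,270,169.7,.072),'grip',onz(d,171,224,.106))
E
```

```text
row [-370.3, -276.5, -7.9] [-0.1, 0.0, -7.7] n>= 9.2
hole [ 0.61112304 -0.01888554  0.072     ] grip [0.45206832 0.26168651 0.106     ]
```

```bash
python3 -m jog '[[[-370,-276,-8,0,0,-7.7,60],[-370,-276,-8,0,0,-7.7,60],[-370,-276,-8,0,0,-7.7,60],[-370,-276,-8,0,0,-7.7,60],[-370,-276,-8,0,0,-7.7,60],[-370,-276,-8,0,0,-7.7,60],[-370,-276,-8,0,0,-7.7,60],[-370,-276,-8,0,0,-7.7,60],[-370,-276,-8,0,0,-7.7,60],[-370,-276,-8,0,0,-7.7,60]]]'
python3 - <<'E'
from h import *
d=grab('wrist'); save(d,'w1.png'); s=ctrl.get_state();print(s['position'],np.abs(s['qd']).max(),d['f'],d['cx'],d['cy'])
m=cv2.inRange(cv2.cvtColor(d['image'],cv2.COLOR_RGB2HSV),(40,120,40),(80,255,255))
P=cloud(d); q=P[m>0]; q=q[(q[:,2]>.1)&(q[:,2]<.12)]; print(len(q))
r=cv2.minAreaRect((q[:,:2]*1000).astype(np.float32)); print(q.mean(0),r)
R0=d['R'];print('cam',-d['R'].T@d['t'])
E
```

```text
time: 1.1
position: [0.4578, 0.2593, 0.2306]
tool_rot: [0.214, 3.132, -0.004]
ft_force: [-0.6, -1.1, -0.1]
grip_width: 0.69
grip_force: 0.0
[0.45730041 0.2603697  0.23053898] 0.06899307078090719 296.35786265473905 279.3477218972673 209.56408947677477
390
[0.45282506 0.26440821 0.10498043] ((453.3769836425781, 264.043212890625), (12.803581237792969, 29.516563415527344), 82.95092010498047)
cam [0.38960162 0.26933734 0.39184044]
```

View pics/w1.png

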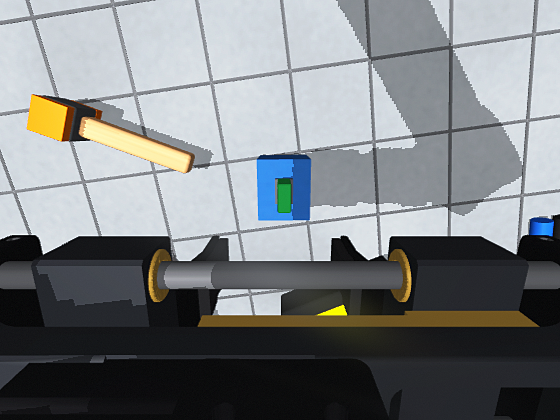

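The wrist view shows the green grip at about (284,195), in the rack. It measures at (0.453, 0.264), top at 0.105, yaw -7°, which agrees with the top view. Next I'll descend.

```bash
python3 - <<'E'
from h import *
go([.4534,.2640,.073],down(82.9))
E
```

```text
row [4.6, 3.3, 157.5] [-0.1, 0.1, -0.7] n>= 3.2
```

```bash
python3 -m jog '[[[4.6,3.3,0,0,0,-0.7,60],[4.6,3.3,40,0,0,-0.7,60],[4.6,3.3,80,0,0,-0.7,60],[4.6,3.3,110,0,0,-0.7,60],[4.6,3.3,135,0,0,-0.7,60],[4.6,3.3,150,0,0,-0.7,60],[4.6,3.3,157,0,0,-0.7,60],[4.6,3.3,157,0,0,-0.7,60],[4.6,3.3,157,0,0,-0.7,0],[4.6,3.3,157,0,0,-0.7,0]]]' 40
python3 -m jog '[[[0,0,0,0,0,0,0],[0,0,0,0,0,0,0],[0,0,0,0,0,0,0],[0,0,0,0,0,0,0]]]' 40
```

```text
time: 2.15
position: [0.4503, 0.2709, 0.0747]
tool_rot: [0.178, 3.135, 0.003]
ft_force: [0.5, 0.4, 0.7]
grip_width: 0.582
grip_force: 0.0
time: 2.55
position: [0.4499, 0.2695, 0.0737]
tool_rot: [0.179, 3.136, -0.0]
ft_force: [0.3, -0.5, 1.2]
grip_width: 0.224
grip_force: 0.7
```

The arm hadn't settled when I took that reading, so the tool is about 6 mm off. I'll open the fingers and correct.

```bash
python3 -m jog '[[[0,0,0,0,0,0,50],[0,0,0,0,0,0,50],[0,0,0,0,0,0,50],[0,0,0,0,0,0,50]]]' 40
python3 - <<'E'
from h import *
d=grab('wrist')
m=cv2.inRange(cv2.cvtColor(d['image'],cv2.COLOR_RGB2HSV),(40,120,40),(80,255,255))
P=cloud(d); q=P[m>0]; q=q[(q[:,2]>.095)&(q[:,2]<.12)]; print(len(q))
if len(q)>4: print(q.mean(0),cv2.minAreaRect((q[:,:2]*1000).astype(np.float32)))
print(ctrl.get_state()['position'],np.abs(ctrl.get_state()['qd']).max())
go([.4534,.2640,.073],down(82.9))
E
```

```text
time: 2.95
position: [0.4498, 0.2699, 0.0735]
tool_rot: [0.179, 3.136, 0.0]
ft_force: [-0.2, -0.4, 0.2]
grip_width: 0.502
grip_force: 0.0
916
[0.45487752 0.26619313 0.10382314] ((453.43572998046875, 266.20599365234375), (13.57486343383789, 30.50748634338379), 83.45510864257812)
[0.44979819 0.26986821 0.07355335] 0.0016463858427178402
row [-4.2, -5.4, 0.6] [0.0, 0.0, 0.6] n>= 0.1
```

```bash
python3 -m jog '[[[-4,-4,0.5,0,0,0,50],[-4,-4,0.5,0,0,0,50],[-4,-4,0.5,0,0,0,0],[-4,-4,0.5,0,0,0,0],[-4,-4,0.5,0,0,0,0],[-4,-4,0.5,0,0,0,0],[-4,-4,0.5,0,0,0,0],[-4,-4,0.5,0,0,0,0]]]' 40
python3 - <<'E'
from h import *
s=ctrl.get_state()
print(s['grip_width']*87, np.abs(s['qd']).max())
# lift straight then to above the hole with tool y at jig y angle
go([s['position'][0],s['position'][1],.20],down(83.4))
E
```

```text
time: 3.8
position: [0.4533, 0.2656, 0.0731]
tool_rot: [0.179, 3.136, 0.0]
ft_force: [0.3, -0.1, -0.0]
grip_width: 0.158
grip_force: 40.0
13.786133139752028 0.001551192253214959
row [-0.0, 0.0, -126.9] [0.0, 0.0, 0.1] n>= 2.5
```

```bash
python3 -m jog '[[[0,0,-20,0,0,0,0],[0,0,-50,0,0,0,0],[0,0,-90,0,0,0,0],[0,0,-130,0,0,0,0],[0,0,-160,0,0,0,0],[0,0,-170,0,0,0,0],[0,0,-170,0,0,0,0]]]' 40
python3 - <<'E'
from h import *
go([.675,.0,.245],down(106.8)); s=ctrl.get_state(); print(s['ft_force'],s['joint_positions'].round(2))
E
```

```text
time: 4.5
position: [0.4538, 0.2657, 0.2439]
tool_rot: [0.179, 3.135, 0.002]
ft_force: [0.9, -0.4, -1.7]
grip_width: 0.156
grip_force: 40.0
row [-250.0, -238.8, -1.1] [0.1, 0.1, -23.3] n>= 6.9
[ 0.85579837 -0.37212438 -1.7013868 ] [-0.81  0.04  0.23  1.74 -0.01  1.36  0.89]
```

```bash
python3 -m jog '[[[-30,-30,0,0,0,-3,0],[-65,-65,0,0,0,-7,0],[-105,-100,0,0,0,-10,0],[-140,-135,0,0,0,-14,0],[-175,-170,0,0,0,-17,0],[-210,-200,0,0,0,-20,0],[-235,-225,0,0,0,-22,0],[-250,-239,0,0,0,-23.3,0],[-250,-239,0,0,0,-23.3,0],[-250,-239,0,0,0,-23.3,0]]]' 40
python3 -m jog '[[[0,0,0,0,0,0,0],[0,0,0,0,0,0,0]]]'
python3 - <<'E'
from h import *
import pickle
d=grab('wrist'); pickle.dump(d,open('w2.pkl','wb')); save(d,'w2.png')
P=cloud(d); q=P.reshape(-1,3); q=q[(q[:,2]>.068)&(q[:,2]<.076)&(abs(q[:,0]-.6)<.08)&(abs(q[:,1]+.02)<.06)]
print(len(q),q.mean(0)); print(cv2.minAreaRect((q[:,:2]*1000).astype(np.float32)))
print('proj hole est',proj(d,[.611,-.019,.072]))
E
```

```text
time: 5.5
position: [0.6733, -0.0005, 0.2401]
tool_rot: [0.455, -3.104, -0.001]
ft_force: [0.2, 1.1, -1.9]
grip_width: 0.157
grip_force: 40.0
time: 5.7
position: [0.6738, 0.0013, 0.2426]
tool_rot: [0.461, -3.107, -0.002]
ft_force: [1.0, -0.4, -1.0]
grip_width: 0.153
grip_force: 40.0
2780 [ 0.60275805 -0.01740244  0.07118617]
((599.1930541992188, -18.52867889404297), (84.31842041015625, 50.053916931152344), 16.874744415283203)
proj hole est [278.12704707 134.47417818]
```

View pics/w2.png

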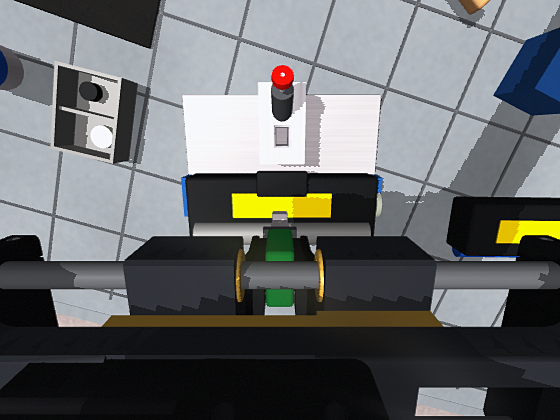

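The wrist view shows the hole at about (281,135), the red cap at (282,75), and the shank tip under the cartridge's strip at about (280,216).

```bash
python3 - <<'E'
from h import *
import pickle
d=pickle.load(open('w2.pkl','rb')); im=d['image']; hsv=cv2.cvtColor(im,cv2.COLOR_RGB2HSV)
x0,y0,x1,y1=262,122,302,160
s=cv2.cvtColor(im,cv2.COLOR_RGB2GRAY)[y0:y1,x0:x1]
k=6; S=cv2.resize(s,None,fx=k,fy=k,interpolation=cv2.INTER_CUBIC)
for th in(190,205,215):
  for c in cv2.findContours((S<th).astype(np.uint8),cv2.RETR_LIST,1)[0]:
    r=cv2.minAreaRect(c); B=cv2.boxPoints(r)/k+[x0-.5+.5/k,y0-.5+.5/k]
    if cv2.contourArea(c)<40*k*k or cv2.contourArea(c)>500*k*k: continue
    W=np.array([onz(d,*b,.072) for b in B]); e=[W[1]-W[0],W[2]-W[1]]; e.sort(key=np.linalg.norm)
    print(th,'hole',W.mean(0).round(4),[np.linalg.norm(q).round(4) for q in e],np.degrees(np.arctan2(e[1][1],e[1][0])).round(1))
m=cv2.inRange(hsv,(0,150,80),(6,255,255)); m[:50]=0;m[110:]=0
P=cloud(d); q=P[m>0]; top=q[q[:,2]>np.percentile(q[:,2],50)]
c=max(cv2.findContours(m,0,1)[0],key=cv2.contourArea);(u,v),rr=cv2.minEnclosingCircle(c)
print('cap',q.mean(0),q[:,2].min(),q[:,2].max(),(u,v),rr)
# plane fit of top face
top=q; 
for _ in range(3):
    cc=top.mean(0); n=np.linalg.svd(top-cc)[2][2]; n*=np.sign(n[2]); top=top[abs((top-cc)@n)<.0015]
print('capplane',cc,n,np.degrees(np.arccos(n[2])),len(top),len(q))
print('shank column rows/depth:'); 
for v in range(205,300,6): print(v,im[v,280],P[v,280].round(4))
E
```

```text
190 hole [ 0.6112 -0.0158  0.072 ] [np.float64(0.0162), np.float64(0.0221)] 17.3
205 hole [ 0.6116 -0.0156  0.072 ] [np.float64(0.0163), np.float64(0.0234)] 17.3
215 hole [ 0.6114 -0.0155  0.072 ] [np.float64(0.0165), np.float64(0.0237)] 18.6
cap [ 0.56308301 -0.02967709  0.1249745 ] 0.11868864929375517 0.40396553652767464 (282.1046447753906, 76.98837280273438) 12.137375831604004
capplane [ 0.56302897 -0.02974206  0.1235927 ] [-0.12453771 -0.97566075  0.18048949] 79.60172749596427 70 411
shank column rows/depth:
205 [247 248   0] [0.6902 0.0072 0.0532]
211 [93 90 94] [ 0.6652 -0.0007  0.1801]
217 [170 160 165] [6.684e-01 2.000e-04 1.858e-01]
223 [90 84 88] [ 0.6657 -0.0007  0.2104]
229 [11 66 25] [ 0.6599 -0.0025  0.2414]
235 [17 65 26] [ 0.6598 -0.0026  0.2521]
241 [18 67 27] [ 0.6598 -0.0026  0.2613]
247 [22 67 28] [ 0.6603 -0.0025  0.2681]
253 [ 30 111  45] [ 0.661  -0.0023  0.274 ]
259 [ 36 127  52] [ 0.663  -0.0017  0.2761]
265 [74 75 74] [ 0.643  -0.0079  0.327 ]
271 [101 105 105] [ 0.644  -0.0076  0.3287]
277 [121 124 126] [ 0.6458 -0.0071  0.3286]
283 [109 111 114] [ 0.6475 -0.0066  0.3286]
289 [ 39 100  49] [0.6786 0.003  0.2748]
295 [ 33 118  50] [0.6817 0.004  0.2749]
```

```bash
python3 - <<'E'
from h import *
import pickle
d=pickle.load(open('w2.pkl','rb')); im=d['image'].astype(int); P=cloud(d)
lat=np.array([-np.sin(np.radians(17)),np.cos(np.radians(17)),0])
T=np.array([.6738,.0013,0])
for v in(214,217,233,239,245,251,257):
    g=(P[v,:,2]>.15)&(P[v,:,2]<.28)&(np.abs(P[v]-T)[:,:2].max(1)<.03); u=np.where(g)[0]
    u=u[(u>260)&(u<300)]
    if len(u): print(v,u.min(),u.max(),((P[v,u.min()]-T)@lat).round(4),((P[v,u.max()]-T)@lat).round(4),P[v,u].mean(0).round(3))
print('hole lat',((np.array([.6114,-.0157,0])-T)@lat))
s=ctrl.get_state();print(s['position'],s['tool_rot']);rv=s['tool_rot'];print('tool y',2*np.degrees(np.arctan2(rv[1],rv[0]))-90)
go([.6114,-.0157,.175],down(107.0))
E
```

```text
214 272 287 -0.0056 0.0059 [ 0.666 -0.001  0.185]
217 272 287 -0.0056 0.0059 [ 0.669 -0.     0.185]
233 263 296 -0.0096 0.0098 [ 0.661 -0.002  0.245]
239 261 299 -0.0105 0.0113 [ 0.662 -0.002  0.253]
245 261 299 -0.0099 0.0107 [ 0.662 -0.002  0.262]
251 261 299 -0.0095 0.0101 [ 0.662 -0.002  0.27 ]
257 261 299 -0.009 0.0097 [ 0.663 -0.002  0.273]
hole lat 0.0019868135233271425
[0.67398936 0.00105289 0.24293402] [ 4.60898512e-01 -3.10742267e+00 -1.33790187e-03]
tool y -253.12659122571932
row [64.8, 2.1, 67.9] [0.0, -0.0, -0.1] n>= 1.9
```

```bash
python3 -m jog '[[[32,1,0,0,0,0,0],[64.8,2.1,0,0,0,0,0],[64.8,2.1,20,0,0,0,0],[64.8,2.1,60,0,0,0,0],[64.8,2.1,85,0,0,0,0],[64.8,2.1,94,0,0,0,0],[64.8,2.1,94,0,0,0,0],[64.8,2.1,94,0,0,0,0]]]' 40
python3 - <<'E'
from h import *
d=grab('side'); u,v=proj(d,[.6114,-.0157,.08]).astype(int); save(d,'s1.png',(u-45,v-45,u+45,v+35),7); print(u,v)
s=ctrl.get_state();print(s['position'],s['ft_force'])
go([.6114,-.0157,.149],down(107.0))
E
```

```text
time: 6.55
position: [0.6128, -0.017, 0.1506]
tool_rot: [-0.458, 3.106, -0.0]
ft_force: [-0.6, 0.6, -0.9]
grip_width: 0.154
grip_force: 40.0
235 214
[ 0.61308475 -0.01708059  0.15102001] [ 0.85761662  0.48332877 -1.31118779]
row [1.2, 1.8, 2.0] [-0.0, 0.2, -0.2] n>= 0.1
```

View pics/s1.png

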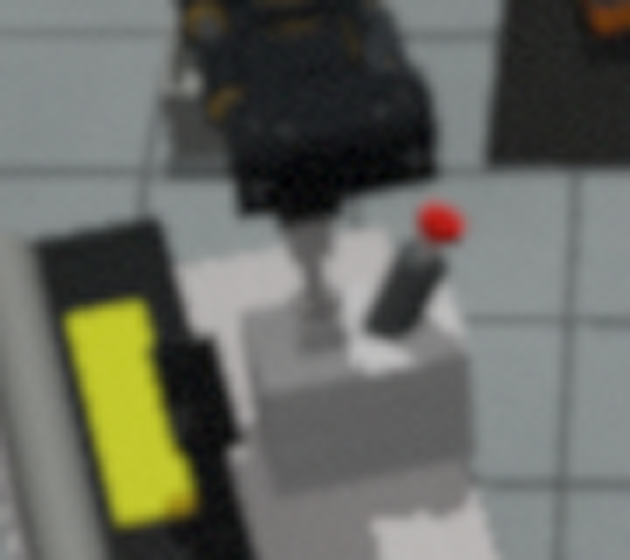

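The side view shows the shank tip, crop (315,340), hovering over the block beside the sleeve. Next I'll lower it gently and watch the force.

```bash
python3 -m jog '[[[1.2,1.8,0,0,0,0,0],[1.2,1.8,4,0,0,0,0],[1.2,1.8,8,0,0,0,0],[1.2,1.8,11,0,0,0,0],[1.2,1.8,14,0,0,0,0],[1.2,1.8,16,0,0,0,0],[1.2,1.8,16,0,0,0,0]]]' 40
```

```text
time: 7.3
position: [0.61, -0.0158, 0.1326]
tool_rot: [0.458, -3.108, -0.0]
ft_force: [0.2, 0.2, -0.5]
grip_width: 0.159
grip_force: 40.0
```

It is in the hole with no contact force. I'll continue down.

```bash
python3 -m jog '[[[0,0,6,0,0,0,0],[0,0,14,0,0,0,0],[0,0,22,0,0,0,0],[0,0,30,0,0,0,0],[0,0,37,0,0,0,0],[0,0,43,0,0,0,0],[0,0,47,0,0,0,0],[0,0,47,0,0,0,0]]]' 40; python3 -m jog '[[[0,0,1.5,0,0,0,0],[0,0,3,0,0,0,0],[0,0,4.5,0,0,0,0],[0,0,4.5,0,0,0,0]]]'
```

```text
time: 8.1
position: [0.61, -0.0158, 0.0855]
tool_rot: [0.458, -3.108, -0.0]
ft_force: [-0.2, 0.6, -1.1]
grip_width: 0.159
grip_force: 40.0
time: 8.5
position: [0.61, -0.0158, 0.0814]
tool_rot: [0.458, -3.108, -0.0]
ft_force: [-0.7, 0.0, -1.4]
grip_width: 0.159
grip_force: 40.0
```

```bash
python3 -m jog '[[[0,0,0.8,0,0,0,0],[0,0,1.5,0,0,0,0],[0,0,1.5,0,0,0,0]]]'; python3 -m jog '[[[0,0,0,0,0,0,40],[0,0,0,0,0,0,40],[0,0,0,0,0,0,40],[0,0,-5,0,0,0,40],[0,0,-40,0,0,0,40],[0,0,-85,0,0,0,40],[0,0,-130,0,0,0,50],[0,0,-160,0,0,0,50],[0,0,-160,0,0,0,50]]]'
python3 - <<'E'
from h import *
import pickle
d=grab('side'); P=cloud(d)
m=cv2.inRange(cv2.cvtColor(d['image'],cv2.COLOR_RGB2HSV),(40,120,40),(80,255,255)); q=P[m>0]; q=q[q[:,0]>.55]; print('grip top z',len(q),np.percentile(q[:,2],[50,95,100]) if len(q) else 0)
t=grab('top'); pickle.dump(t,open('top1.pkl','wb')); pickle.dump(d,open('side1.pkl','wb'))
P=cloud(t); q=P[165:265,360:400].reshape(-1,3)  # mallet region
q=q[(q[:,0]<.56)&(q[:,0]>.3)&(abs(q[:,1]+.33)<.09)]
h=q[(q[:,2]>.06)&(q[:,2]<.078)]; r=cv2.minAreaRect((h[:,:2]*1000).astype(np.float32)); print('head',len(h),h.mean(0).round(4),r)
h=q[(q[:,2]>.035)&(q[:,2]<.055)]; r=cv2.minAreaRect((h[:,:2]*1000).astype(np.float32)); print('handle',len(h),h.mean(0).round(4),r)
E
```

```text
time: 8.8
position: [0.6102, -0.0158, 0.0811]
tool_rot: [-0.458, 3.108, 0.001]
ft_force: [-2.5, 0.6, 5.5]
grip_width: 0.157
grip_force: 40.0
time: 9.7
position: [0.613, -0.0162, 0.2462]
tool_rot: [-0.456, 3.098, -0.001]
ft_force: [1.3, -0.4, -0.4]
grip_width: 0.564
grip_force: 0.0
grip top z 86 [0.10030494 0.11566238 0.11736985]
head 177 [ 0.4952 -0.3144  0.0682] ((495.32940673828125, -314.6865539550781), (38.69934844970703, 38.86228561401367), 14.151161193847656)
handle 418 [ 0.4182 -0.3319  0.0464] ((432.57147216796875, -330.96209716796875), (168.5465545654297, 35.7013053894043), 17.75055694580078)
```

```bash
python3 - <<'E'
from h import *
import pickle
rs=[]
for n,f in(('top','top1'),('side','side1'),('wrist','w2')):
    d=pickle.load(open(f+'.pkl','rb')); hsv=cv2.cvtColor(d['image'],cv2.COLOR_RGB2HSV)
    m=cv2.inRange(hsv,(0,150,70),(6,255,255))|cv2.inRange(hsv,(174,150,70),(180,255,255))
    u0=proj(d,[.563,-.03,.125]); k=[c for c in cv2.findContours(m,0,1)[0] if abs(cv2.minEnclosingCircle(c)[0]-u0).max()<15]
    c=max(k,key=cv2.contourArea); M=np.zeros_like(m); cv2.drawContours(M,[c],-1,255,-1)
    v,u=np.where(M); uv=(u.mean(),v.mean()); q=cloud(d)[M>0]; q=q[(q[:,2]>.08)&(q[:,2]<.17)]
    print(n,uv,len(u),'depth pts',len(q),np.median(q,0).round(4),np.percentile(q[:,2],[10,90]).round(4))
    C,r=ray(d,*uv); rs.append((C,r/np.linalg.norm(r)))
def tri(rs):
    A=sum(np.eye(3)-np.outer(r,r) for _,r in rs); b=sum((np.eye(3)-np.outer(r,r))@C for C,r in rs); return np.linalg.solve(A,b)
print('all',tri(rs),'top/side',tri(rs[:2]),'side/wrist',tri(rs[1:]))
go([.515,-.315,.25],down(104))
E
```

```text
Traceback (most recent call last):
ValueError: max() iterable argument is empty
```

```bash
python3 - <<'E'
from h import *
import pickle
rs=[]
for n,f in(('top','top0'),('side','side0'),('wrist','w2')):
    d=pickle.load(open(f+'.pkl','rb')); hsv=cv2.cvtColor(d['image'],cv2.COLOR_RGB2HSV)
    m=cv2.inRange(hsv,(0,150,70),(6,255,255))|cv2.inRange(hsv,(174,150,70),(180,255,255))
    u0=proj(d,[.563,-.03,.125]); k=[c for c in cv2.findContours(m,0,1)[0] if abs(cv2.minEnclosingCircle(c)[0]-u0).max()<15]
    c=max(k,key=cv2.contourArea); M=np.zeros_like(m); cv2.drawContours(M,[c],-1,255,-1)
    v,u=np.where(M); uv=(u.mean(),v.mean()); q=cloud(d)[M>0]; q=q[(q[:,2]>.08)&(q[:,2]<.17)]
    print(n,uv,len(u),'depth pts',len(q),np.median(q,0).round(4),np.percentile(q[:,2],[10,90]).round(4))
    C,r=ray(d,*uv); rs.append((C,r/np.linalg.norm(r)))
def tri(rs):
    A=sum(np.eye(3)-np.outer(r,r) for _,r in rs); b=sum((np.eye(3)-np.outer(r,r))@C for C,r in rs); return np.linalg.solve(A,b)
print('all',tri(rs),'top/side',tri(rs[:2]),'side/wrist',tri(rs[1:]))
go([.515,-.315,.25],down(104))
E
```

```text
top (np.float64(274.3157894736842), np.float64(182.81578947368422)) 38 depth pts 37 [ 0.5607 -0.0301  0.1243] [0.1191 0.1288]
side (np.float64(252.5), np.float64(200.5)) 18 depth pts 18 [ 0.5616 -0.0254  0.1245] [0.1221 0.1296]
wrist (np.float64(282.1600928074246), np.float64(76.8584686774942)) 431 depth pts 429 [ 0.5628 -0.0296  0.1237] [0.1207 0.1263]
all [ 0.56205352 -0.03039411  0.12119816] top/side [ 0.56194046 -0.03087659  0.12095999] side/wrist [ 0.56216494 -0.02985315  0.12179248]
row [177.7, -258.9, -9.4] [-0.0, 0.1, 2.8] n>= 6.3
```

```bash
python3 -m jog '[[[20,-30,-5,0,0,1,87],[50,-70,-9,0,0,2,87],[75,-110,-9,0,0,2.8,87],[105,-150,-9,0,0,2.8,87],[130,-190,-9,0,0,2.8,87],[155,-225,-9,0,0,2.8,87],[170,-248,-9,0,0,2.8,87],[177,-258,-9,0,0,2.8,87],[177,-258,-9,0,0,2.8,87],[177,-258,-9,0,0,2.8,87]]]'; python3 -m jog '[[[0,0,0,0,0,0,87],[0,0,0,0,0,0,87]]]'
python3 - <<'E'
from h import *
d=grab('wrist'); save(d,'w3.png'); P=cloud(d); ok=(P[...,0]<.56)&(P[...,0]>.3)&(abs(P[...,1]+.33)<.09)
hsv=cv2.cvtColor(d['image'],cv2.COLOR_RGB2HSV); print(ctrl.get_state()['position'])
q=P[ok&(P[...,2]>.063)&(P[...,2]<.074)]; print('head',len(q),q.mean(0).round(4),cv2.minAreaRect((q[:,:2]*1000).astype(np.float32)))
q=P[ok&(P[...,2]>.042)&(P[...,2]<.052)&(P[...,0]<.47)]; print('handle',len(q),q.mean(0).round(4),cv2.minAreaRect((q[:,:2]*1000).astype(np.float32)))
E
```

```text
time: 10.8
position: [0.5158, -0.3118, 0.2481]
tool_rot: [0.385, -3.117, -0.003]
ft_force: [-0.4, 0.2, 0.6]
grip_width: 1.003
grip_force: 0.0
time: 11.0
position: [0.5161, -0.3119, 0.2488]
tool_rot: [-0.387, 3.118, 0.001]
ft_force: [0.1, 0.2, -0.2]
grip_width: 0.999
grip_force: 0.0
[ 0.51593567 -0.31229107  0.24895965]
head 1069 [ 0.4955 -0.3129  0.0671] ((495.8068542480469, -312.59442138671875), (37.55205535888672, 37.405181884765625), 13.986963272094727)
handle 2276 [ 0.4085 -0.335   0.0458] ((412.32928466796875, -333.9211120605469), (124.88703155517578, 23.922292709350586), 14.531646728515625)
```

View pics/w3.png

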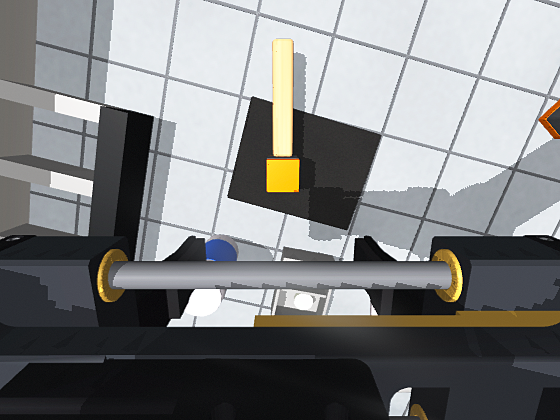

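The wrist view shows the mallet on the mat: head at (283,174), handle running up to (283,40). Head (0.4957,-0.313), top at 0.067, yaw 14.3°. All match the given sizes.

```bash
python3 - <<'E'
from h import *
go([.4550,-.3234,.018],down(104.3))
E
python3 -m jog '[[[61.7,-4.2,0,0,0,-0.1,60],[61.7,-4.2,0,0,0,-0.1,60],[61.7,-4.2,30,0,0,-0.1,60]]]' 50
python3 - <<'E'
from h import *
go([.4550,-.3234,.018],down(104.3))
E
```

```text
row [61.9, 4.0, 230.9] [0.0, 0.0, -0.2] n>= 4.8
time: 11.35
position: [0.456, -0.3361, 0.2231]
tool_rot: [-0.378, 3.111, -0.007]
ft_force: [0.3, -0.4, 0.2]
grip_width: 0.806
grip_force: 0.0
row [-0.7, 13.7, 205.0] [-0.3, 0.4, -0.5] n>= 4.1
```

```bash
python3 -m jog '[[[0,8.2,20,0,0,0,60],[0,8.2,60,0,0,0,60],[0,8.2,100,0,0,0,60],[0,8.2,130,0,0,0,60],[0,8.2,130,0,0,0,60],[0,8.2,130,0,0,0,60]]]' 50
python3 - <<'E'
from h import *
go([.4550,-.3234,.018],down(104.3))
E
```

```text
time: 11.95
position: [0.4545, -0.3249, 0.0897]
tool_rot: [0.385, -3.118, 0.0]
ft_force: [0.3, -1.0, 0.3]
grip_width: 0.687
grip_force: 0.0
row [-0.9, 1.4, 71.7] [-0.0, -0.0, -0.2] n>= 1.4
```

```bash
python3 -m jog '[[[-0.7,1.2,30,0,0,0,60],[-0.7,1.2,55,0,0,0,60],[-0.7,1.2,68,0,0,0,60],[-0.7,1.2,71,0,0,0,60],[-0.7,1.2,71,0,0,0,0],[-0.7,1.2,71,0,0,0,0],[-0.7,1.2,71,0,0,0,0],[-0.7,1.2,71,0,0,0,0],[-0.7,1.2,71,0,0,0,0],[-0.7,1.2,71,0,0,0,0]]]' 60
python3 -m jog '[[[0,0,0,0,0,0,0],[0,0,0,0,0,0,0]]]'
python3 - <<'E'
from h import *
s=ctrl.get_state();print(s['position'],s['grip_width']*87,s['tool_rot'])
E
```

```text
time: 12.95
position: [0.4547, -0.3236, 0.0183]
tool_rot: [-0.385, 3.118, 0.0]
ft_force: [-0.9, 0.5, 1.3]
grip_width: 0.267
grip_force: 60.0
time: 13.15
position: [0.4547, -0.3236, 0.0183]
tool_rot: [-0.385, 3.118, 0.0]
ft_force: [-0.9, 0.3, 3.1]
grip_width: 0.264
grip_force: 60.0
[ 0.45473471 -0.32355361  0.01829408] 22.957050421319266 [-3.84556176e-01  3.11767153e+00  2.00252074e-04]
```

```bash
cat >> h.py <<'E'
cap=np.array([.5625,-.0300,.1238]); yj=17.0
F=np.array([-.0423,0,.0143]) # mallet face centre in tool frame
def strike_R(t=26.):
    a=np.radians(yj); xj=np.array([np.cos(a),np.sin(a),0]); t=np.radians(t)
    n=np.array([0,0,np.cos(t)])-np.sin(t)*xj; x=-(np.cos(t)*xj+np.array([0,0,np.sin(t)]))
    return np.stack([x,np.cross(-n,x),-n],1),n
def strike(dist,c=cap):
    Rt,n=strike_R(); p=c+n*dist-Rt@F; print('tcp',p.round(4)); go(p,Rt)
E
python3 -m jog '[[[0,0,-10,0,0,0,0],[0,0,-40,0,0,0,0],[0,0,-90,0,0,0,0],[0,0,-140,0,0,0,0],[0,0,-180,0,0,0,0],[0,0,-200,0,0,0,0],[0,0,-200,0,0,0,0],[0,0,-200,0,0,0,0],[0,0,-200,0,0,0,0]]]' 60
python3 - <<'E'
from h import *
strike(.08)
E
```

```text
time: 14.05
position: [0.4533, -0.3227, 0.2157]
tool_rot: [0.384, -3.114, -0.004]
ft_force: [-0.6, 0.4, -3.3]
grip_width: 0.268
grip_force: 60.0
tcp [ 0.4866 -0.0532  0.19  ]
row [-97.8, 253.2, 26.1] [-0.5, -26.2, -2.9] n>= 5.5
```

```bash
python3 -m jog '[[[-8,25,0,0,-3,0,0],[-20,60,0,0,-7,-1,0],[-35,95,0,0,-11,-1,0],[-50,130,0,-0.3,-15,-2,0],[-63,165,5,-0.4,-18,-2,0],[-78,200,10,-0.5,-21,-2.5,0],[-88,230,18,-0.5,-24,-2.9,0],[-95,248,24,-0.5,-26.2,-2.9,0],[-97.8,253,26,-0.5,-26.2,-2.9,0],[-97.8,253,26,-0.5,-26.2,-2.9,0]]]' 60
python3 -m jog '[[[0,0,0,0,0,0,0],[0,0,0,0,0,0,0]]]'
python3 - <<'E'
from h import *
strike(.03)
d=grab('side'); u,v=proj(d,[.57,-.03,.12]).astype(int); save(d,'s2.png',(u-55,v-55,u+55,v+45),6)
E
```

```text
time: 15.05
position: [0.4853, -0.0539, 0.1882]
tool_rot: [-0.398, 2.665, 0.09]
ft_force: [0.8, -0.2, -4.4]
grip_width: 0.271
grip_force: 60.0
time: 15.25
position: [0.4879, -0.0549, 0.1918]
tool_rot: [-0.397, 2.659, 0.089]
ft_force: [-0.1, -0.7, -2.7]
grip_width: 0.273
grip_force: 60.0
tcp [ 0.5076 -0.0468  0.1451]
row [1.6, 2.1, 51.2] [-0.1, 0.2, 0.0] n>= 1.0
```

View pics/s2.png

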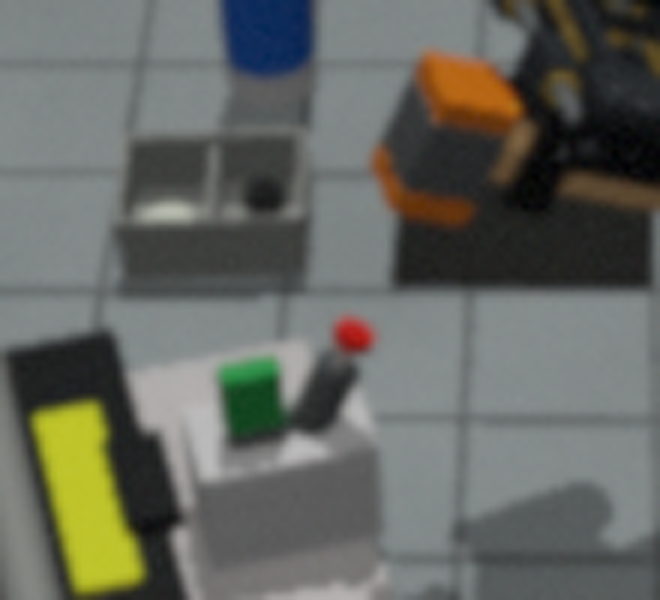

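The side view shows the spindle seated, green at (250,395), with the red cap at (355,335). The mallet head, centre about (450,140), leans parallel to the pin. I'll close to 30 mm.

```bash
python3 -m jog '[[[1.6,2,15,0,0,0,0],[1.6,2,35,0,0,0,0],[1.6,2,48,0,0,0,0],[1.6,2,51,0,0,0,0],[1.6,2,51,0,0,0,0],[1.6,2,51,0,0,0,0]]]' 60
python3 - <<'E'
from h import *
strike(.03)
d=grab('wrist'); P=cloud(d); hsv=cv2.cvtColor(d['image'],cv2.COLOR_RGB2HSV)
q=P[cv2.inRange(hsv,(5,190,120),(22,255,255))>0]; q=q[(q[:,2]>.1)&(abs(q[:,0]-.55)<.08)&(abs(q[:,1]+.03)<.08)]
Rt,n=strike_R(); c=cap+n*.03
for nm,a in(('xm',-Rt[:,0]),('y',Rt[:,1]),('n',n)): print(nm,np.percentile((q-c)@a,[2,50,98]).round(4),len(q))
E
```

```text
time: 15.9
position: [0.5081, -0.0466, 0.1464]
tool_rot: [-0.397, 2.657, 0.088]
ft_force: [0.0, -0.2, -3.4]
grip_width: 0.268
grip_force: 60.0
tcp [ 0.5076 -0.0468  0.1451]
row [1.1, -0.1, 1.0] [-0.2, 0.3, 0.1] n>= 0.0Traceback (most recent call last):
  File "<stdin>", line 6, in <module>
    return _quantile_unchecked(
        a, q, axis, out, overwrite_input, method, keepdims, weights)
    return _ureduce(a,
                    func=_quantile_ureduce_func,
    ...<5 lines>...
                    overwrite_input=overwrite_input,
                    method=method)
    r = func(a, **kwargs)
    result = _quantile(arr,
                       quantiles=q,
    ...<2 lines>...
                       out=out,
                       weights=wgt)
    slices_having_nans = np.isnan(arr[-1, ...])
                                  ~~~^^^^^^^^^
IndexError: index -1 is out of bounds for axis 0 with size 0
```

```bash
python3 -m jog '[[[1,0,10,0,0,0,0],[1,0,24,0,0,0,0],[1,0,39,0,0,0,0],[1,0,0,0,0,0,0],[1,0,0,0,0,0,0],[1,0,0,0,0,0,0],[1,0,0,0,0,0,0]]]' 60
python3 - <<'E'
from h import *
strike(.03)
d=grab('side'); hsv=cv2.cvtColor(d['image'],cv2.COLOR_RGB2HSV)
m=cv2.inRange(hsv,(0,150,70),(6,255,255))|cv2.inRange(hsv,(174,150,70),(180,255,255))
for c in cv2.findContours(m,0,1)[0]:
    M=np.zeros_like(m); cv2.drawContours(M,[c],-1,255,-1); v,u=np.where(M)
    if len(u)>5: print('cap px',u.mean(),v.mean(),len(u),np.median(cloud(d)[M>0],0).round(4))
n=strike_R()[1]
for k in(0,.005,.01,.014): print(k,proj(d,cap-n*k).round(2))
E
```

```text
time: 16.65
position: [0.5065, -0.0465, 0.1445]
tool_rot: [-0.398, 2.658, 0.089]
ft_force: [-0.0, -0.3, -4.4]
grip_width: 0.269
grip_force: 60.0
tcp [ 0.5076 -0.0468  0.1451]
row [-1.1, -0.6, -0.1] [-0.1, 0.2, 0.1] n>= 0.0
cap px 250.8095238095238 203.85714285714286 21 [ 0.5665 -0.0232  0.1151]
0 [252.24 199.97]
0.005 [251.56 201.3 ]
0.01 [250.89 202.63]
0.014 [250.35 203.69]
```

```bash
python3 -m jog '[[[-0.5,0,12,0,0,0,0],[-0.5,0,27,0,0,0,0],[-0.5,0,42,0,0,0,0],[-0.5,0,0,0,0,0,0],[-0.5,0,0,0,0,0,0],[-0.5,0,0,0,0,0,0],[-0.5,0,0,0,0,0,0]]]' 60
cat > capm.py <<'E'
from h import *
strike(.03)
n=strike_R()[1]
for c_ in('side','top'):
    d=grab(c_); hsv=cv2.cvtColor(d['image'],cv2.COLOR_RGB2HSV)
    m=cv2.inRange(hsv,(0,150,70),(6,255,255))|cv2.inRange(hsv,(174,150,70),(180,255,255))
    for c in cv2.findContours(m,0,1)[0]:
        M=np.zeros_like(m); cv2.drawContours(M,[c],-1,255,-1); v,u=np.where(M)
        if len(u)>5 and abs(proj(d,cap)-[u.mean(),v.mean()]).max()<12: print(c_,'cap px',u.mean(),v.mean(),len(u),np.median(cloud(d)[M>0],0).round(4))
E
python3 capm.py
```

```text
time: 17.4
position: [0.5068, -0.0461, 0.1441]
tool_rot: [-0.398, 2.659, 0.089]
ft_force: [-0.2, 0.2, -4.6]
grip_width: 0.273
grip_force: 60.0
tcp [ 0.5076 -0.0468  0.1451]
row [-0.9, -0.9, -0.6] [-0.1, 0.1, 0.1] n>= 0.0
side cap px 250.33333333333334 204.375 24 [ 0.5687 -0.0235  0.1124]
```

```bash
python3 -m jog '[[[-0.5,-0.5,14,0,0,0,0],[-0.5,-0.5,29,0,0,0,0],[-0.5,-0.5,44,0,0,0,0],[-0.5,-0.5,0,0,0,0,0],[-0.5,-0.5,0,0,0,0,0],[-0.5,-0.5,0,0,0,0,0],[-0.5,-0.5,0,0,0,0,0]]]' 60
python3 capm.py
```

```text
time: 18.2
position: [0.5073, -0.0465, 0.1447]
tool_rot: [-0.398, 2.659, 0.089]
ft_force: [-0.3, -0.2, -4.3]
grip_width: 0.27
grip_force: 60.0
tcp [ 0.5076 -0.0468  0.1451]
row [-0.3, -0.3, -0.2] [-0.1, 0.2, 0.1] n>= 0.0
side cap px 250.28 204.48 25 [ 0.5688 -0.0222  0.1118]
```

```bash
python3 -m jog '[[[0,0,16,0,0,0,0],[0,0,31,0,0,0,0],[0,0,46.5,0,0,0,0],[0,0,0,0,0,0,0],[0,0,0,0,0,0,0],[0,0,0,0,0,0,0],[0,0,0,0,0,0,0]]]' 60
python3 capm.py
python3 - <<'E'
from h import *
d=grab('side'); u,v=proj(d,[.57,-.03,.12]).astype(int); save(d,'s3.png',(u-40,v-40,u+40,v+30),8)
E
```

```text
time: 19.0
position: [0.5073, -0.0465, 0.1448]
tool_rot: [-0.398, 2.659, 0.089]
ft_force: [0.3, 0.3, -4.2]
grip_width: 0.267
grip_force: 60.0
tcp [ 0.5076 -0.0468  0.1451]
row [-0.3, -0.4, -0.2] [-0.1, 0.2, 0.1] n>= 0.0
side cap px 250.33333333333334 204.375 24 [ 0.5686 -0.0232  0.1131]
```

View pics/s3.png

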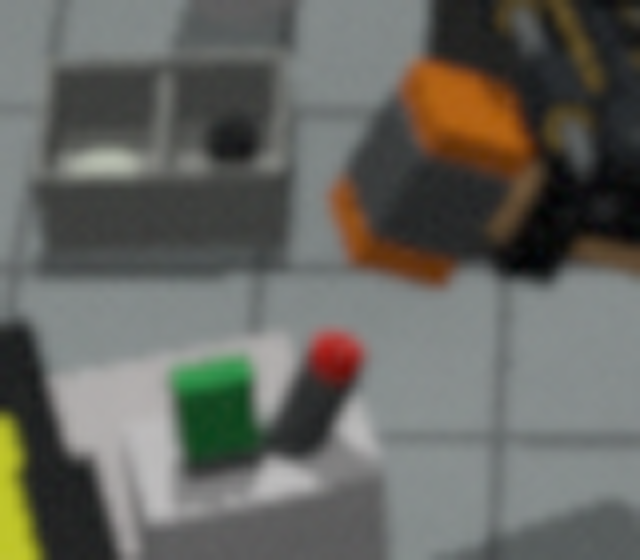

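The side view shows the red cap at (337,357) resting on the dark sleeve with no gap, and the last two blows moved it no further, so the pin is home. The mallet goes back next.

```bash
python3 -m jog '[[[0,0,-20,0,0,0,0],[0,0,-50,0,0,0,0],[0,0,-75,0,0,0,0],[0,0,-85,0,0,0,0],[0,0,-85,0,0,0,0],[0,0,-85,0,0,0,0]]]' 60
python3 - <<'E'
from h import *
go([.4547,-.3236,.16],down(104.07))
E
```

```text
time: 19.75
position: [0.4859, -0.0625, 0.2159]
tool_rot: [-0.401, 2.668, 0.1]
ft_force: [-0.2, -0.1, -3.8]
grip_width: 0.27
grip_force: 60.0
row [119.9, -240.6, 2.8] [1.0, 25.6, 3.0] n>= 5.4
```

```bash
python3 -m jog '[[[10,-25,0,0,3,0,0],[28,-60,0,0,7,1,0],[45,-95,0,0,11,1,0],[63,-130,0,0.3,15,2,0],[80,-165,0,0.5,18,2,0],[98,-200,0,0.8,21,2.5,0],[112,-226,2,1,24,3,0],[119,-240,2.8,1,25.6,3,0],[119.9,-240.6,2.8,1,25.6,3,0],[119.9,-240.6,2.8,1,25.6,3,0]]]' 60
python3 -m jog '[[[0,0,0,0,0,0,0],[0,0,0,0,0,0,0]]]'
python3 - <<'E'
from h import *
go([.4547,-.3236,.06],down(104.07)); print(ctrl.get_state()['ft_force'])
E
```

```text
time: 20.75
position: [0.4554, -0.3218, 0.1594]
tool_rot: [-0.387, 3.118, 0.004]
ft_force: [-0.8, 0.4, -4.2]
grip_width: 0.267
grip_force: 60.0
time: 20.95
position: [0.4555, -0.3223, 0.1611]
tool_rot: [-0.387, 3.116, 0.001]
ft_force: [0.5, -0.1, -3.4]
grip_width: 0.269
grip_force: 60.0
row [1.3, -1.1, 101.1] [0.0, 0.1, 0.1] n>= 2.0
[ 0.45277088 -0.09426259 -3.44086344]
```

```bash
python3 -m jog '[[[1,-1,25,0,0,0,0],[1,-1,65,0,0,0,0],[1,-1,100,0,0,0,0],[1,-1,120,0,0,0,0],[1,-1,132,0,0,0,0],[1,-1,138,0,0,0,0],[1,-1,140,0,0,0,0],[1,-1,140,0,0,0,0]]]' 60
python3 -m jog '[[[0,0,1,0,0,0,0],[0,0,2,0,0,0,0],[0,0,2.5,0,0,0,0],[0,0,2.5,0,0,0,0]]]' 60
```

```text
time: 21.75
position: [0.4554, -0.3251, 0.0218]
tool_rot: [-0.385, 3.115, -0.001]
ft_force: [0.4, -0.3, -4.0]
grip_width: 0.268
grip_force: 60.0
time: 22.15
position: [0.4546, -0.3248, 0.0184]
tool_rot: [-0.385, 3.117, 0.001]
ft_force: [-1.0, -0.1, -4.1]
grip_width: 0.266
grip_force: 60.0
```

```bash
python3 -m jog '[[[0,0,0.5,0,0,0,0],[0,0,1,0,0,0,0],[0,0,1,0,0,0,0]]]' 60;python3 -m jog '[[[0,0,0.5,0,0,0,0],[0,0,1,0,0,0,0],[0,0,1,0,0,0,0]]]' 60
```

```text
time: 22.45
position: [0.4545, -0.3247, 0.0172]
tool_rot: [-0.385, 3.117, 0.001]
ft_force: [0.6, -0.9, -3.9]
grip_width: 0.269
grip_force: 60.0
time: 22.75
position: [0.4545, -0.3246, 0.0161]
tool_rot: [-0.385, 3.117, 0.001]
ft_force: [0.0, 0.3, -3.5]
grip_width: 0.271
grip_force: 60.0
```

```bash
python3 -m jog '[[[0,0,0.5,0,0,0,0],[0,0,1,0,0,0,0],[0,0,1,0,0,0,0]]]' 60;python3 -m jog '[[[0,0,0.5,0,0,0,0],[0,0,1,0,0,0,0],[0,0,1,0,0,0,0]]]' 60;python3 - <<'E'
from h import *
d=grab('side'); u,v=proj(d,[.47,-.32,.03]).astype(int); save(d,'s4.png',(u-40,v-40,u+40,v+30),8)
E
```

```text
time: 23.05
position: [0.4545, -0.3246, 0.0152]
tool_rot: [-0.385, 3.117, 0.001]
ft_force: [-0.6, -0.2, -3.5]
grip_width: 0.267
grip_force: 60.0
time: 23.35
position: [0.4546, -0.3248, 0.0146]
tool_rot: [-0.385, 3.117, 0.001]
ft_force: [-1.3, -0.0, -1.3]
grip_width: 0.272
grip_force: 60.0
```

View pics/s4.png

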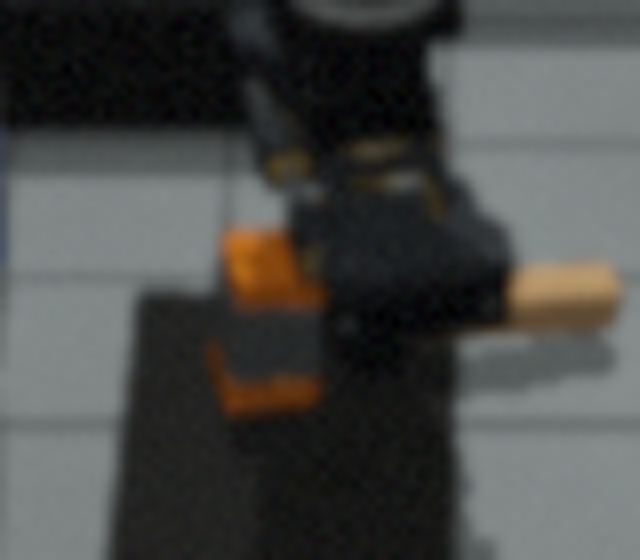

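Side view: the mallet head is on the mat at about (270,330) and contact has started. I'll press slightly, then release and withdraw.

```bash
python3 -m jog '[[[0,0,0.7,0,0,0,0],[0,0,1.2,0,0,0,0],[0,0,1.2,0,0,0,27],[0,0,1.2,0,0,0,35],[0,0,1.2,0,0,0,60],[0,0,1.2,0,0,0,60],[0,0,1.2,0,0,0,60],[0,0,-8,0,0,0,60],[0,0,-30,0,0,0,60],[0,0,-70,0,0,0,60]]]' 20
python3 -m jog '[[[0,0,-40,0,0,0,60],[0,0,-85,0,0,0,60],[20,0,-120,0,0,0,60],[20,60,-120,0,0,0,60],[20,60,-120,0,0,0,60],[20,60,-120,0,0,0,60]]]' 20
python3 capm.py; python3 - <<'E'
from h import *
d=grab('side'); P=cloud(d); ok=(P[...,0]<.56)&(P[...,0]>.3)&(abs(P[...,1]+.33)<.09)
hsv=cv2.cvtColor(d['image'],cv2.COLOR_RGB2HSV)
q=P[ok&(cv2.inRange(hsv,(5,190,150),(18,255,255))>0)&(P[...,2]>.06)];print('head top',q.mean(0).round(4),q[:,2].max())
q=P[ok&(P[...,2]>.03)&(P[...,0]<.40)&(P[...,2]<.07)];print('handle end',q.mean(0).round(4))
s=ctrl.get_state(); print(s['ft_force'],s['time'],np.abs(s['qd']).max())
save(d,'end.png',(150,110,360,270),3.5)
E
```

```text
time: 24.4
position: [0.4526, -0.3235, 0.0829]
tool_rot: [0.385, -3.114, -0.007]
ft_force: [0.5, 0.8, 0.2]
grip_width: 0.688
grip_force: 0.0
time: 25.0
position: [0.4206, -0.2696, 0.2051]
tool_rot: [-0.39, 3.115, 0.0]
ft_force: [-0.5, -0.3, -0.3]
grip_width: 0.688
grip_force: 0.0
tcp [ 0.5076 -0.0468  0.1451]
row [-139.0, 194.6, 60.3] [-0.6, -25.9, -2.7] n>= 4.9
side cap px 250.44 204.4 25 [ 0.5684 -0.0239  0.1119]
top cap px 273.57142857142856 181.77142857142857 35 [ 0.5661 -0.0299  0.112 ]
head top [ 0.4984 -0.3084  0.0696] 0.07433661597051161
handle end [ 0.3761 -0.3381  0.0434]
[-0.27671969  0.01494077 -0.30706992] 25.15 0.014252257496286943
```

View pics/end.png

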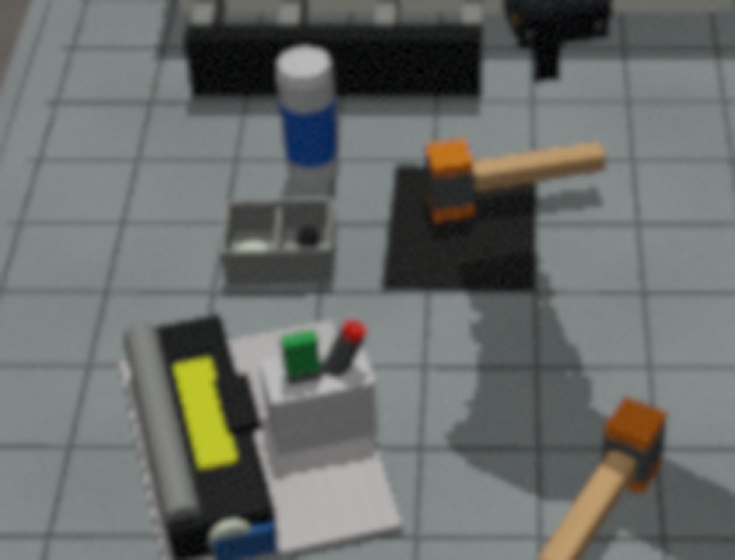

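The final view shows the mallet standing on the mat at (450,180), the cap down on its sleeve at (350,335), the spindle seated at (300,355), and the can and bin where they were. I'm handing in.

```bash
python3 -c "
from bench import ctrl
print(ctrl.close_job())"
```

```text
the job is handed in; nothing more can be done
None
```

I handed the job in at about 25 s: the spindle is seated in the jig block, the pin went down in four brisk blows until the cap rested on its sleeve, and the mallet is standing back on its mat; no verdict came back.

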